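# Pressing table: vacuum lever to full, then start

## Robot

A 7-joint arm with a two-finger parallel gripper is mounted at the origin on the work surface. World frame = base frame: x ahead of the robot, y to its left, z up, the work surface at z = 0. Lengths are in m, angles in rad, forces in N, time in s.
With the tool pointing down it reaches from about 0.425 to 0.875 m from the base axis. Payload 8.4 kg.
Tool frame: the origin (TCP) lies on the centre line of the jaws, within the pads' length; the fingertips stand 14 mm ahead of it and the grasp point (between the pads) lies 5 mm behind it (tips_ahead is the distance from the TCP to the fingertips, in m); z points along the fingers, y is the direction in which the jaws open and shut (so a half turn about z gives the same grasp; the last joint's range is limited). The gripper opens to 87 mm and grips with 3 to 60 N. Pads are 19 mm wide; open, the fingers measure 117 mm over their backs; the gripper's body (75 mm by 190 mm) begins 51 mm behind the grasp point.
Start: joints at [1.127, 0.333, 0.04, 1.465, -0.013, 1.343, -0.059], TCP at [0.22, -0.612, 0.237] pointing down, gripper open.
Joint ranges: [-2.58, 2.58], [-0.38, 2.09], [-1.3, 1.39], [0.25, 2.4], [-1.5, 4.64], [0.08, 2.09], [-2.65, 2.65]. Speed limits (rad/s): [2.22, 2.22, 2.79, 2.79, 3.14, 3.14, 3.14].

## Interface

Orientations are given as a rotation vector (axis times angle).
In Python, from cell import observe, get_image, calibration, hand_in, tips_ahead gives the robot as it stands.
- The arm moves only by the tool step_arm, never from a script. Its argument "targets" is a list of rows, each an object with "delta_pos": the shift along the tool's x, y, z in m, a list of three; "delta_rot": the turn, a rotation vector about the tool's x, y, z in rad, a list of three; "gripper": the opening, from -1 (shut) to 1 (fully open). A call has 1 to 8 rows; each row is the pose to reach, as a shift and turn from the pose commanded when the call began, along the tool's axes at that moment; what a row does not reach only later rows make up. A row lasts 1/12 s, in which the tool goes at most 41.7 mm and 7.16 degrees, less where a joint would pass 70% of its speed; a pose out of reach is approached as far as the arm can. A call with a gripper value outside its range is refused whole. The fingers move at their own pace and stop on an object; "newtons" is the grip in N (left out, the last holds). Time passes only in rows, so rows that repeat a pose let the fingers close. It gives the time, the measured TCP pose, the force and the opening at its end, in the units of the state.
- observe(): the state, without advancing time (a new reading comes with each control period).
- get_image(name): name is "scene" or "top" or "wrist"; returns (picture, depth): 384x512x3 uint8, red, green, blue; 384x512 float32, m along the optical axis (not along the pixel's ray), 0 where there is no reading.
- calibration(name): a dict with "fx", "fy", "cx", "cy" (pixels), "extrinsics" (4x4, takes a point from world to camera coordinates); the wrist camera has in their place "T_tool_cam" (4x4, takes a point from camera to tool coordinates, whose origin is the TCP and whose axes are the flange's). Camera axes: x right, y down, z forward; pixel columns grow to the right and rows downward; lengths in m; the calibration is good to about 2 mm. A picture is of the moment at which its call begins: read the wrist's pose just before it. calibration takes no time and is no camera call.
- hand_in(): hands the job in, once; it reports no verdict.
The state is a dict: "time_s": time; "joints": joint angles; "dq": joint speeds; "joint_torque": joint torques, N m; "ee_pos": TCP position; "tcp_rot": TCP orientation; "wrist_force": force on the tool from outside, world axes, zero at the start; "ft_torque": the same for the moment, N m; "grip_width": finger opening in m.
Only numpy, scipy, OpenCV 4.12 (cv2) and the standard library are available. Lean on these libraries where they do the work, as an engineer would, in place of code of your own. Each camera call takes 0.05 s, during which the arm holds its last target.

## Task

Get the pressing table's vacuum unit going at full suction: with the fingertips, push the upright lever along its slot, past the first click (half) and on until it is right up against its second stop, the end nearer the round button. Only then press the round start button fully in and let it spring back out. Just push, never grip the lever, and leave the thread spool, thread cone, tin and iron where they stand.

Things in the scene. Friction and masses are not known exactly. Their poses are not given: they have to be found in the camera images.
- unit: Vacuum unit fixed to the table: grey box, aluminium top, 160 (x) x 270 (y) x 60 mm high. Origin: centre of its underside; z up. The lever's slot runs along its y at x = -20 mm; the lever is pushed to +y. On top also a flat round gauge (46 mm wide, 7 mm high) at x = 42, y = -80 mm, and a 5 mm high steel stop at each slot end. A spigot sticks out 50 mm from its +x side.
- lever (a joint): Lever travel along the slot to the unit's +y, m: 0 off (start, within 3 mm), 0.032 first click (half), 0.064 second stop (full, rigid end). It stays by itself in these three places. Leaving off takes up to about 9 N over 8 mm; from the first click it takes about 5 N up to 0.056. Let go before that it slides back to the first click; in the last 8 mm it is drawn on to the second stop.
- lever_mid (a point): Centre of the lever's handle, 88 mm above the table; moves with the lever. An upright black plate on a thin stem, 40 mm along the unit's x, 16 mm along y, 34 mm high (71 to 105 mm above the table). Push it on its face to the unit's -y, 8 mm from this point. Fingers pressing on its rear (-y) and front (+y) halves at once, as in any pinch, count as gripping.
- second_stop (a point): Where the centre of the lever's handle stands when the lever is at its second stop; fixed in the unit, at its x = -20, y = -8 mm, 88 mm above the table.
- start_top (a point): Centre of the top of the start button, a grey round push button 32 mm wide in a black housing on the unit's top, at the unit's x = -20, y = 90 mm. It is pressed straight down.
- start (a joint): How far the start button is pressed, m: 0 out, 0.006 fully in. A spring returns it; fully in takes about 5 N.
- spool_mid (a point): Centre of a small white thread spool, 26 mm wide, 38 mm high, standing loose on the unit's top. To be left alone.
- cone_mid (a point): Centre of a dark thread cone, 64 mm wide at the foot, 96 mm high, standing loose on the table beside the unit. To be left alone.
- tin_mid (a point): Centre of a round metal pin tin, 72 mm wide, 42 mm high, standing loose on the table near the unit. To be left alone.
- iron_mid (a point): Middle of a clothes iron (about 180 x 110 mm, 124 mm high, 1.6 kg) standing on its sole beside the unit, on the button's side. To be left alone.
There are look-alikes about, which are no part of the job. What is meant by the part that bears cone_mid is not orange, and is the smaller of those in its own colour.

How it is judged:
By the outcome, as a careful person would: the job done as asked, in the order asked, and still so for the second after the job is handed in, with the robot touching nothing.
It also fails if it takes over 38 s, if anything falls off the work surface, if the arm or the gripper's body presses on something with over 40 N, if the wrist force passes 120 N, or if a joint passes its speed limit or range.

## Working session

There is one attempt and no reset: what is moved stays moved. The work goes in short steps, Python scripts to look and compute and a tool call to move; the robot and the scene stay as the last step left them, time stands still between calls to the robot, and variables do not carry over. Pictures are saved under pics/ and viewed, and the job is handed in when it is done.

Besides the shell and the picture viewer there is one more tool, called after "Call:" by a JSON object that holds its "op" and its "data". step_arm: Moves the arm, as the interface text tells. Its arguments: {"type":"object","properties":{"targets":{"type":"array"},"newtons":{"type":"number"}},"required":["targets"]}

```bash
ls; mkdir -p pics
python3 - <<'E'
from cell import *
import cv2,numpy as np,pickle
s=observe();print(s, tips_ahead)
for n in("scene","top"):
    im,d=get_image(n);cv2.imwrite(f"pics/{n}0.png",im[:,:,::-1]);np.savez(f"{n}0.npz",im=im,d=d)
    print(n,calibration(n))
print(calibration("wrist"))
E
```

```text
pics
{'time_s': 0.0, 'joints': array([ 1.12682391,  0.33392789,  0.03987805,  1.46625728, -0.01343841,
        1.34330582, -0.05848819]), 'dq': array([-6.76742006e-04, -7.64777714e-04,  2.66710597e-04,  4.53989908e-05,
       -3.81433711e-04, -4.16143890e-04, -6.92453524e-05]), 'joint_torque': array([ 2.81481116e-04, -6.56359577e+01,  1.33525752e+00, -4.03799379e+01,
       -5.97988022e-02,  4.46854904e-02,  1.54637492e-04]), 'ee_pos': array([ 0.21952232, -0.61133657,  0.23565518]), 'tcp_rot': array([-3.09346369e+00, -5.38587822e-01,  5.55810672e-04]), 'wrist_force': array([ 0.50039191, -0.54196037, -0.40709452]), 'ft_torque': array([-0.0123934 , -0.00561961,  0.0202874 ]), 'grip_width': 0.08692291723854231} 0.014
scene {'fx': 359.5246999058202, 'fy': 359.5246999058202, 'cx': 254.8948579463771, 'cy': 189.38558890454144, 'extrinsics': array([[-0.85514107,  0.51837938, -0.00407102,  0.50629485],
       [ 0.4190227 ,  0.68657175, -0.59417103, -0.26180159],
       [-0.30521096, -0.5098059 , -0.80432842,  1.07888762],
       [ 0.        ,  0.        ,  0.        ,  1.        ]])}
top {'fx': 462.63368237532285, 'fy': 462.63368237532285, 'cx': 251.96478805107856, 'cy': 191.01427237616738, 'extrinsics': array([[ 0.012385  , -0.99972857,  0.01973329,  0.05297755],
       [-0.99050094, -0.01496874, -0.13668878,  0.62322828],
       [ 0.13694706, -0.01785295, -0.99041748,  1.14179798],
       [ 0.        ,  0.        ,  0.        ,  1.        ]])}
{'fx': 302.9424877859327, 'fy': 302.9424877859327, 'cx': 255.84048612167447, 'cy': 191.99409768925602, 'T_tool_cam': array([[ 6.17051734e-04, -9.64520074e-01, -2.64008799e-01,
         7.19564001e-02],
       [ 9.99999397e-01,  8.34900849e-04, -7.12958309e-04,
        -1.67804454e-04],
       [ 9.08083771e-04, -2.64008200e-01,  9.64520008e-01,
        -1.48608875e-01],
       [ 0.00000000e+00,  0.00000000e+00,  0.00000000e+00,
         1.00000000e+00]])}
```

View pics/scene0.png

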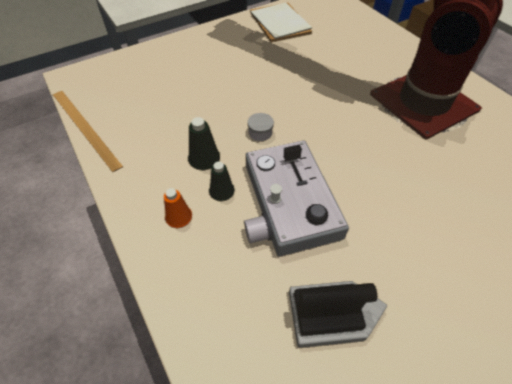

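View pics/top0.png

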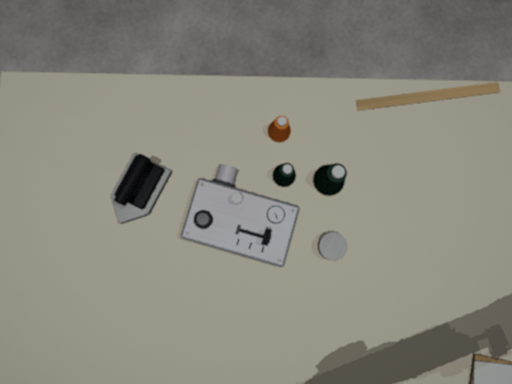

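The scene view has the unit at (295,195), lever at (292,153) and button at (317,214). In the top view the unit is at (240,222), lever at (267,236), button at (203,219) and spool at (236,198). The small dark cone is at (285,174), the tin at (333,246) and the iron at (140,187).

```bash
cat > h.py <<'E'
import numpy as np,cv2
from cell import *
def ray(n,uv,z):
    c=calibration(n);E=np.array(c["extrinsics"]);R=E[:3,:3];t=E[:3,3]
    o=-R.T@t;d=R.T@np.array([(uv[0]-c["cx"])/c["fx"],(uv[1]-c["cy"])/c["fy"],1])
    return o+d*(z-o[2])/d[2]
def proj(n,p):
    c=calibration(n);E=np.array(c["extrinsics"]);q=E[:3,:3]@np.array(p)+E[:3,3]
    return np.array([c["fx"]*q[0]/q[2]+c["cx"],c["fy"]*q[1]/q[2]+c["cy"]])
def depthpts(n,d):
    c=calibration(n);E=np.array(c["extrinsics"]);v,u=np.mgrid[:384,:512]
    P=np.stack([(u-c["cx"])/c["fx"]*d,(v-c["cy"])/c["fy"]*d,d],-1)
    return (P-E[:3,3])@E[:3,:3]
E
python3 - <<'E'
from h import *
for n in("top","scene"):
    f=np.load(f"{n}0.npz");P=depthpts(n,f["d"])
    r=((P[...,2]>.05)&(P[...,2]<.068)&(f["d"]>0)).astype(np.uint8)
    k,l,st,ce=cv2.connectedComponentsWithStats(r)
    i=1+np.argmax(st[1:,4]);m=(l==i).astype(np.uint8)
    m=cv2.morphologyEx(m,cv2.MORPH_CLOSE,np.ones((9,9)))
    m=cv2.morphologyEx(m,cv2.MORPH_OPEN,np.ones((9,9)))
    cs,_=cv2.findContours(m,0,2);c=max(cs,key=cv2.contourArea)
    W=np.array([ray(n,p[0],.06)[:2] for p in c],np.float32)
    print(n,st[i],cv2.minAreaRect(W*1000))
im=np.load("top0.npz")["im"];cv2.imwrite("pics/topc.png",cv2.resize(im[140:290,100:360,::-1],None,fx=3,fy=3,interpolation=2))
im=np.load("scene0.npz")["im"];cv2.imwrite("pics/scc.png",cv2.resize(im[90:360,140:400,::-1],None,fx=2.2,fy=2.2,interpolation=2))
E
```

```text
top [ 180  165  119  103 6441] ((565.1373901367188, 85.33136749267578), (267.775634765625, 208.7067413330078), 74.60713195800781)
scene [ 244  140  105  108 6202] ((571.6934814453125, 86.91305541992188), (269.55047607421875, 206.8679962158203), 74.31353759765625)
```

View pics/topc.png

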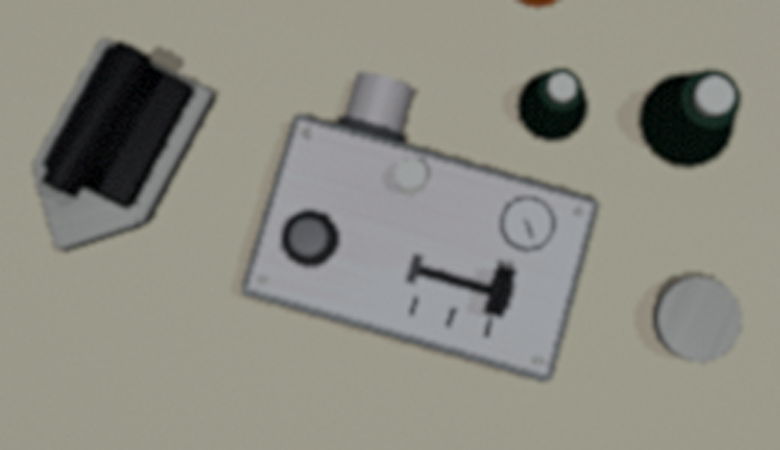

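View pics/scc.png

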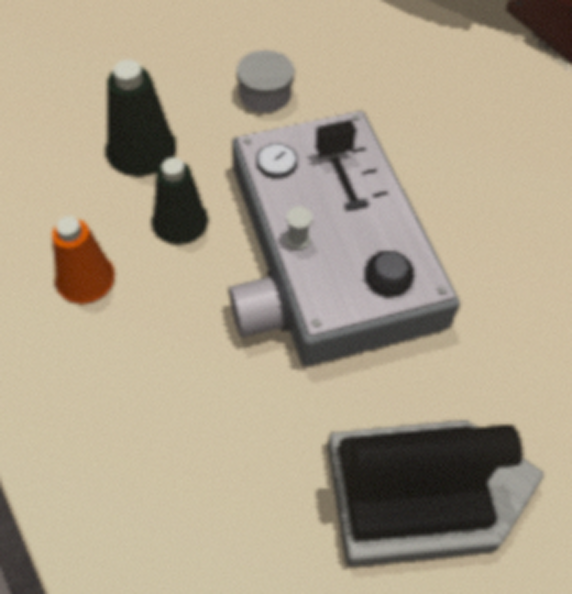

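```bash
cat >> h.py <<'E'
def top(u,v,z): return ray("top",(u/3+100-.33,v/3+140-.33),z)
def sc(u,v,z): return ray("scene",(u/2.2+140-.27,v/2.2+90-.27),z)
E
python3 - <<'E'
from h import *
np.set_printoptions(precision=4,suppress=True)
T=[top(*p,.06) for p in((298,117),(597,200),(549,379),(243,294))]
S=[sc(*p,.06) for p in((304,340),(234,138),(363,112),(458,302))]
for C in(T,S):
    C=np.array(C)[:,:2];c=C.mean(0)
    y=(C[0]+C[3]-C[1]-C[2])/2;x=(C[0]+C[1]-C[2]-C[3])/2
    a=np.arctan2(-y[0],y[1]);b=np.arctan2(x[1],x[0])
    print(c,np.linalg.norm(x),np.linalg.norm(y),a,b)
    th=(a*270+b*160)/430;R=np.array([[np.cos(th),-np.sin(th)],[np.sin(th),np.cos(th)]])
    for n,p in dict(start=(-20,90),stop=(-20,-8),lever0=(-20,-72),gauge=(42,-80)).items(): print(n,c+R@np.array(p)/1000)
print("button top/housing seen",top(308,237,.08),sc(391,268,.08))
print("gauge",top(527,223,.067),sc(277,159,.067))
print("lever top",top(503,288,.1),"scene lever ctr",sc(335,138,.095))
print("spool",top(412,173,.098), sc(299,215,.098))
f=np.load("top0.npz");P=depthpts("top",f["d"])
g=np.load("scene0.npz");Q=depthpts("scene",g["d"])
for nm,A,(u,v) in(("btn",P,(202,219)),("btn",Q,(317,212)),("spool",P,(237,198)),("spool",Q,(276,188))): print(nm,A[v-1:v+2,u-1:u+2].reshape(-1,3).mean(0))
Z=P[...,2]
m=(Z>.085)&(f["d"]>0)
for (u0,v0,u1,v1) in((250,220,285,255),(225,180,250,210),(110,140,180,230)):
    q=P[v0:v1,u0:u1][m[v0:v1,u0:u1]]; 
    if len(q):print(q.min(0),q.max(0),np.median(q,0),len(q))
m=(Q[...,2]>.08)&(g["d"]>0);q=Q[135:165,280:305][m[135:165,280:305]];print("lever sc",q.min(0),q.max(0),np.median(q,0))
E
```

```text
[0.5418 0.0902] 0.15413704490768373 0.2612963233697971 -0.2570748359539945 -0.26583641157726695
start [0.5456 0.1823]
stop [0.5204 0.0876]
lever0 [0.5039 0.0258]
gauge [0.5618 0.0021]
[0.5463 0.0917] 0.15281901272845402 0.26030978939985483 -0.27618366078619694 -0.28159586980880275
start [0.5518 0.1837]
stop [0.5249 0.0895]
lever0 [0.5073 0.0279]
gauge [0.5647 0.0032]
button top/housing seen [0.5469 0.183  0.08  ] [0.5493 0.183  0.08  ]
gauge [0.5621 0.003  0.067 ] [0.5627 0.0013 0.067 ]
lever top [0.5067 0.0243 0.1   ] scene lever ctr [0.5085 0.0286 0.095 ]
spool [0.5987 0.0987 0.098 ] [0.5976 0.0954 0.098 ]
btn [0.546  0.1837 0.0819]
btn [0.5524 0.1849 0.0833]
spool [0.597  0.0987 0.0987]
spool [0.5982 0.0977 0.0991]
[0.4843 0.0157 0.0932] [0.5225 0.0395 0.1097] [0.5033 0.0278 0.1048] 114
[0.5848 0.089  0.0933] [0.6098 0.1133 0.1018] [0.5971 0.1011 0.0982] 88
[0.5727 0.313  0.0854] [0.6985 0.3938 0.1292] [0.6349 0.3509 0.1208] 763
lever sc [0.4881 0.0134 0.08  ] [0.5283 0.0377 0.1089] [0.5099 0.0293 0.1003]
```

Call:
{"op": "step_arm", "data": {"targets": [{"delta_pos": [0.02,-0.02,0],"delta_rot": [0,0,0],"gripper": -1},{"delta_pos": [0.05,-0.05,0],"delta_rot": [0,0,0],"gripper": -1},{"delta_pos": [0.077,-0.078,0],"delta_rot": [0,0,0],"gripper": -1},{"delta_pos": [0.105,-0.106,0],"delta_rot": [0,0,0],"gripper": -1},{"delta_pos": [0.132,-0.134,0],"delta_rot": [0,0,0],"gripper": -1},{"delta_pos": [0.16,-0.162,0],"delta_rot": [0,0,0],"gripper": -1},{"delta_pos": [0.187,-0.19,0],"delta_rot": [0,0,0],"gripper": -1},{"delta_pos": [0.21,-0.215,0],"delta_rot": [0,0,0],"gripper": -1}], "newtons": 20}}

```text
time_s: 0.77
ee_pos: [0.3454, -0.3358, 0.2364]
tcp_rot: [-3.094, -0.541, 0.0]
wrist_force: [1.6, -0.7, -0.2]
grip_width: 0.0418
```

Call:
{"op": "step_arm", "data": {"targets": [{"delta_pos": [0.025,-0.025,0],"delta_rot": [0,0,0],"gripper": -1},{"delta_pos": [0.052,-0.053,0],"delta_rot": [0,0,0],"gripper": -1},{"delta_pos": [0.08,-0.082,0],"delta_rot": [0,0,0],"gripper": -1},{"delta_pos": [0.108,-0.11,0],"delta_rot": [0,0,0],"gripper": -1},{"delta_pos": [0.136,-0.138,0],"delta_rot": [0,0,0],"gripper": -1},{"delta_pos": [0.164,-0.166,0],"delta_rot": [0,0,0],"gripper": -1},{"delta_pos": [0.192,-0.194,0],"delta_rot": [0,0,0],"gripper": -1},{"delta_pos": [0.215,-0.218,0],"delta_rot": [0,0,0],"gripper": -1}]}}

```text
time_s: 1.43
ee_pos: [0.4739, -0.0577, 0.2366]
tcp_rot: [-3.094, -0.541, -0.0]
wrist_force: [0.7, -0.4, -0.4]
grip_width: 0.0008
```

Call:
{"op": "step_arm", "data": {"targets": [{"delta_pos": [0.01,-0.01,0],"delta_rot": [0,0,-0.11],"gripper": -1},{"delta_pos": [0.02,-0.02,0],"delta_rot": [0,0,-0.23],"gripper": -1},{"delta_pos": [0.03,-0.03,0],"delta_rot": [0,0,-0.35],"gripper": -1},{"delta_pos": [0.036,-0.036,0],"delta_rot": [0,0,-0.47],"gripper": -1},{"delta_pos": [0.036,-0.036,0],"delta_rot": [0,0,-0.59],"gripper": -1},{"delta_pos": [0.036,-0.036,0],"delta_rot": [0,0,-0.71],"gripper": -1},{"delta_pos": [0.036,-0.036,0],"delta_rot": [0,0,-0.83],"gripper": -1},{"delta_pos": [0.036,-0.036,0],"delta_rot": [0,0,-0.96],"gripper": -1}]}}

```text
time_s: 2.1
ee_pos: [0.4948, -0.0145, 0.2362]
tcp_rot: [-2.495, -1.908, 0.001]
wrist_force: [-0.1, -0.1, -0.8]
grip_width: 0.0002
```

```bash
cat >> h.py <<'E'
from scipy.spatial.transform import Rotation as Ro
def wray(s,uv,z):
    c=calibration("wrist");T=np.array(c["T_tool_cam"]);R=Ro.from_rotvec(s["tcp_rot"]).as_matrix()
    o=R@T[:3,3]+s["ee_pos"];d=R@T[:3,:3]@np.array([(uv[0]-c["cx"])/c["fx"],(uv[1]-c["cy"])/c["fy"],1])
    return o+d*(z-o[2])/d[2]
E
python3 - <<'E'
from h import *
s=observe();im,d=get_image("wrist");np.savez("w0.npz",im=im,d=d,p=s["ee_pos"],r=s["tcp_rot"])
cv2.imwrite("pics/w0.png",im[:,:,::-1]);R=Ro.from_rotvec(s["tcp_rot"]).as_matrix();print(R,s["ee_pos"])
E
```

```text
[[ 2.61919266e-01  9.65089518e-01 -7.21819230e-04]
 [ 9.65089783e-01 -2.61919263e-01  1.00202353e-04]
 [-9.23541206e-05 -7.22865290e-04 -9.99999734e-01]] [ 0.4947947  -0.01445638  0.2362091 ]
```

View pics/w0.png

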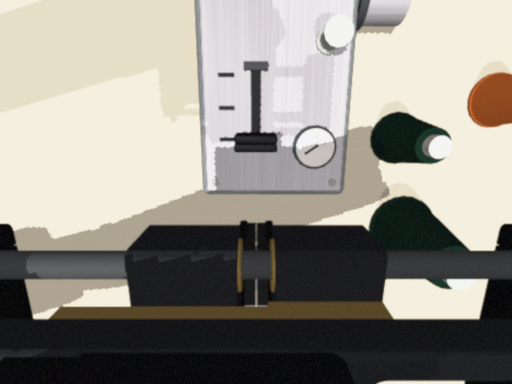

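The wrist view shows the lever handle at (256,142), in line with the closed fingers at (256,260). The slot runs straight up to (256,66), the gauge is at (314,147), and the unit edges look aligned.

Run:
```python
from h import *
np.set_printoptions(precision=4,suppress=True)
f=np.load("w0.npz");s=dict(ee_pos=f["p"],tcp_rot=f["r"]);im=f["im"]
cv2.imwrite("pics/w0c.png",cv2.resize(im[50:200,190:360,::-1],None,fx=4,fy=4,interpolation=2))
R=Ro.from_rotvec(s["tcp_rot"]).as_matrix()
for nm,uv,z in(("levertop L",(235,137),.105),("levertop R",(277,137),.105),("slot far",(256,66),.065),("gauge",(314,147),.067),("corner L",(207,191),.06),("corner R",(342,191),.06),("spool",(338,30),.098)):
    p=wray(s,uv,z);print(nm,p,"tool",R.T@(p-s["ee_pos"]))
```

```text
levertop L [0.4885 0.0367 0.105 ] tool [ 0.0478 -0.0194  0.1312]
levertop R [0.5255 0.0267 0.105 ] tool [0.0478 0.0189 0.1312]
slot far [0.5241 0.0949 0.065 ] tool [ 0.1132 -0.0003  0.1712]
gauge [0.5619 0.0028 0.067 ] tool [0.0342 0.0604 0.1692]
corner L [ 0.4379 -0.015   0.06  ] tool [-0.0154 -0.0546  0.1763]
corner R [ 0.5826 -0.0541  0.06  ] tool [-0.0152  0.0953  0.1761]
spool [0.5982 0.1001 0.098 ] tool [0.1377 0.0699 0.1381]
```

View pics/w0c.png

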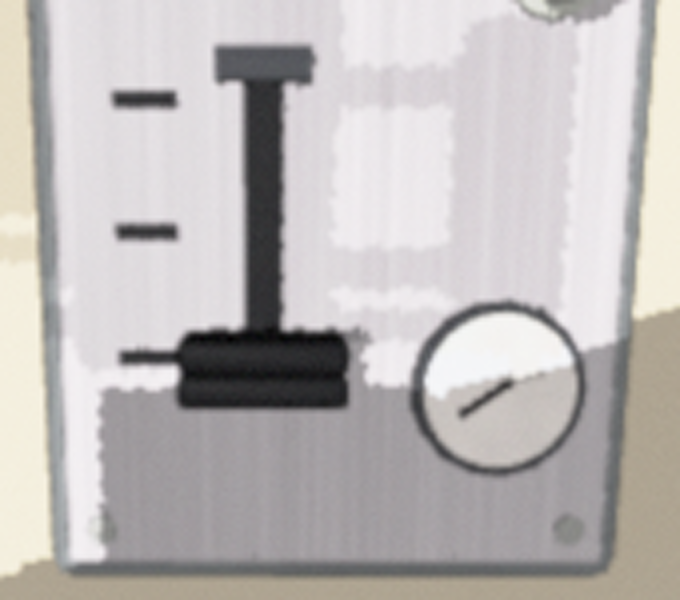

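Call:
{"op": "step_arm", "data": {"targets": [{"delta_pos": [0,0,0.015],"delta_rot": [0,0,0],"gripper": -1},{"delta_pos": [0,0,0.04],"delta_rot": [0,0,0],"gripper": -1},{"delta_pos": [0,0,0.065],"delta_rot": [0,0,0],"gripper": -1},{"delta_pos": [0,0,0.09],"delta_rot": [0,0,0],"gripper": -1},{"delta_pos": [0,0,0.112],"delta_rot": [0,0,0],"gripper": -1},{"delta_pos": [0,0,0.13],"delta_rot": [0,0,0],"gripper": -1},{"delta_pos": [0,0,0.144],"delta_rot": [0,0,0],"gripper": -1},{"delta_pos": [0,0,0.144],"delta_rot": [0,0,0],"gripper": -1}]}}

```text
time_s: 2.82
ee_pos: [0.4929, -0.0146, 0.0897]
tcp_rot: [-2.501, -1.895, 0.005]
wrist_force: [-0.8, -0.3, -0.9]
grip_width: 0.0006
```

Call:
{"op": "step_arm", "data": {"targets": [{"delta_pos": [0.004,0,0],"delta_rot": [0,0,0],"gripper": -1},{"delta_pos": [0.009,0,0],"delta_rot": [0,0,0],"gripper": -1},{"delta_pos": [0.014,0,0],"delta_rot": [0,0,0],"gripper": -1},{"delta_pos": [0.018,0,0],"delta_rot": [0,0,0],"gripper": -1},{"delta_pos": [0.021,0,0],"delta_rot": [0,0,0],"gripper": -1},{"delta_pos": [0.024,0,0],"delta_rot": [0,0,0],"gripper": -1},{"delta_pos": [0.027,0,0],"delta_rot": [0,0,0],"gripper": -1},{"delta_pos": [0.03,0,0],"delta_rot": [0,0,0],"gripper": -1}]}}

```text
time_s: 3.48
ee_pos: [0.5029, 0.0122, 0.093]
tcp_rot: [2.501, 1.898, -0.004]
wrist_force: [-2.9, -8.6, 5.9]
grip_width: 0.0003
```

Call:
{"op": "step_arm", "data": {"targets": [{"delta_pos": [0.004,0,0],"delta_rot": [0,0,0],"gripper": -1},{"delta_pos": [0.008,0,0],"delta_rot": [0,0,0],"gripper": -1},{"delta_pos": [0.012,0,0],"delta_rot": [0,0,0],"gripper": -1},{"delta_pos": [0.016,0,0],"delta_rot": [0,0,0],"gripper": -1},{"delta_pos": [0.019,0,0],"delta_rot": [0,0,0],"gripper": -1},{"delta_pos": [0.022,0,0],"delta_rot": [0,0,0],"gripper": -1},{"delta_pos": [0.025,0,0],"delta_rot": [0,0,0],"gripper": -1},{"delta_pos": [0.028,0,0],"delta_rot": [0,0,0],"gripper": -1}]}}

```text
time_s: 4.15
ee_pos: [0.5103, 0.0404, 0.0926]
tcp_rot: [2.501, 1.9, -0.003]
wrist_force: [-3.9, -7.7, 5.6]
grip_width: 0.0004
```

Call:
{"op": "step_arm", "data": {"targets": [{"delta_pos": [0.003,0,0],"delta_rot": [0,0,0],"gripper": -1},{"delta_pos": [0.006,0,0],"delta_rot": [0,0,0],"gripper": -1},{"delta_pos": [0.009,0,0],"delta_rot": [0,0,0],"gripper": -1},{"delta_pos": [0.012,0,0],"delta_rot": [0,0,0],"gripper": -1},{"delta_pos": [0.015,0,0],"delta_rot": [0,0,0],"gripper": -1},{"delta_pos": [0.018,0,0],"delta_rot": [0,0,0],"gripper": -1},{"delta_pos": [0.02,0,0],"delta_rot": [0,0,0],"gripper": -1},{"delta_pos": [0.022,0,0],"delta_rot": [0,0,0],"gripper": -1}]}}

```text
time_s: 4.82
ee_pos: [0.5158, 0.0605, 0.0925]
tcp_rot: [2.501, 1.899, -0.005]
wrist_force: [-5.7, -10.7, 8.0]
grip_width: 0.0004
```

Call:
{"op": "step_arm", "data": {"targets": [{"delta_pos": [0.002,0,0],"delta_rot": [0,0,0],"gripper": -1},{"delta_pos": [0.004,0,0],"delta_rot": [0,0,0],"gripper": -1},{"delta_pos": [0.006,0,0],"delta_rot": [0,0,0],"gripper": -1},{"delta_pos": [0.008,0,0],"delta_rot": [0,0,0],"gripper": -1}]}}

```text
time_s: 5.15
ee_pos: [0.5182, 0.0694, 0.0924]
tcp_rot: [2.501, 1.9, -0.003]
wrist_force: [-4.8, -11.1, 7.2]
grip_width: 0.0003
```

Run:
```python
from h import *
s=observe();im,d=get_image("wrist");np.savez("w1.npz",im=im,d=d,p=s["ee_pos"],r=s["tcp_rot"])
cv2.imwrite("pics/w1.png",im[:,:,::-1]);print(s["wrist_force"],s["ee_pos"])
```

```text
[ -4.82735712 -11.07647492   7.15182157] [0.51822621 0.06938436 0.09244854]
```

View pics/w1.png

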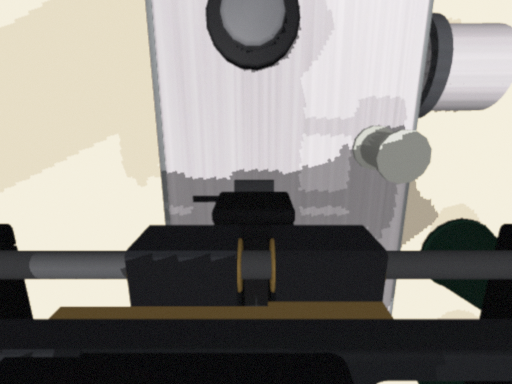

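The lever handle, at (254,208), is close to the end stop at (254,186). The slot's last mark is at (205,198). I'll push on until the force rises firmly.

Call:
{"op": "step_arm", "data": {"targets": [{"delta_pos": [0.001,0,0],"delta_rot": [0,0,0],"gripper": -1},{"delta_pos": [0.002,0,0],"delta_rot": [0,0,0],"gripper": -1},{"delta_pos": [0.003,0,0],"delta_rot": [0,0,0],"gripper": -1},{"delta_pos": [0.004,0,0],"delta_rot": [0,0,0],"gripper": -1}]}}

```text
time_s: 5.53
ee_pos: [0.5183, 0.0697, 0.0924]
tcp_rot: [2.502, 1.896, -0.011]
wrist_force: [-10.2, -20.0, 14.7]
grip_width: 0.0003
```

Call:
{"op": "step_arm", "data": {"targets": [{"delta_pos": [0.002,0,0],"delta_rot": [0,0,0],"gripper": -1},{"delta_pos": [-0.005,0,0],"delta_rot": [0,0,0],"gripper": -1},{"delta_pos": [-0.015,0,0],"delta_rot": [0,0,0],"gripper": -1},{"delta_pos": [-0.025,0,0],"delta_rot": [0,0,0],"gripper": -1},{"delta_pos": [-0.025,0,-0.02],"delta_rot": [0,0,0],"gripper": -1},{"delta_pos": [-0.025,0,-0.05],"delta_rot": [0,0,0],"gripper": -1},{"delta_pos": [-0.025,0,-0.08],"delta_rot": [0,0,0],"gripper": -1},{"delta_pos": [-0.025,0,-0.1],"delta_rot": [0,0,0],"gripper": -1}]}}

```text
time_s: 6.2
ee_pos: [0.5135, 0.0504, 0.1951]
tcp_rot: [2.5, 1.901, 0.004]
wrist_force: [0.5, -0.9, -0.2]
grip_width: 0.0005
```

Call:
{"op": "step_arm", "data": {"targets": [{"delta_pos": [0,0,0],"delta_rot": [0,0,0],"gripper": -1}]}}

```text
time_s: 6.28
ee_pos: [0.5152, 0.0507, 0.197]
tcp_rot: [2.498, 1.899, 0.009]
wrist_force: [0.6, 1.0, 0.2]
grip_width: 0.0005
```

Run:
```python
from h import *
s=observe();im,d=get_image("wrist");np.savez("w2.npz",im=im,d=d,p=s["ee_pos"],r=s["tcp_rot"])
cv2.imwrite("pics/w2.png",im[:,:,::-1]);print(s["wrist_force"],s["ee_pos"],s["tcp_rot"])
```

```text
[0.64620817 0.97155283 0.20410143] [0.5151518  0.05065411 0.19697921] [2.4978326  1.89933328 0.00914484]
```

View pics/w2.png

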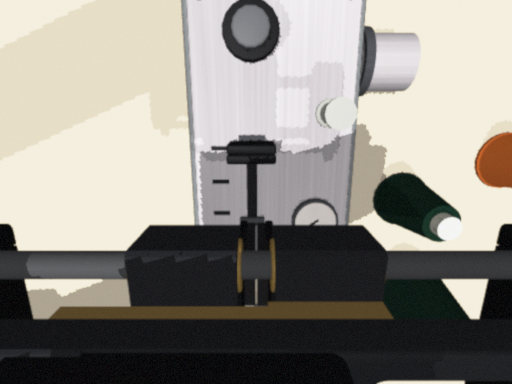

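The lever, at (250,150), now sits at the third mark by the end stop. The spool at (337,112) still stands, and the button is at (250,28).

Run:
```python
from h import *
np.set_printoptions(precision=4,suppress=True)
f=np.load("w2.npz");s=dict(ee_pos=f["p"],tcp_rot=f["r"]);R=Ro.from_rotvec(s["tcp_rot"]).as_matrix();print(R)
for nm,uv,z in(("btn",(250,25),.082),("housing",(251,30),.075),("lever ctr",(251,147),.105),("spool",(338,112),.098)):
    p=wray(s,uv,z);print(nm,p,"tool",R.T@(p-s["ee_pos"]))
p=np.array([.5475,.183,.082]);print(R.T@(p-s["ee_pos"]))
```

```text
[[ 0.2673  0.9636  0.0068]
 [ 0.9636 -0.2673  0.0006]
 [ 0.0024  0.0064 -1.    ]]
btn [0.5475 0.1831 0.082 ] tool [ 0.136  -0.005   0.1153]
housing [0.5477 0.1811 0.075 ] tool [ 0.1341 -0.0043  0.1223]
lever ctr [0.5234 0.0936 0.105 ] tool [ 0.0434 -0.0041  0.0921]
spool [0.5969 0.101  0.098 ] tool [0.0701 0.0647 0.0996]
[ 0.1359 -0.0049  0.1153]
```

Run:
```python
from h import *
np.set_printoptions(precision=4,suppress=True,linewidth=200)
f=np.load("w2.npz");d=f["d"];c=calibration("wrist");T=np.array(c["T_tool_cam"]);R=Ro.from_rotvec(f["r"]).as_matrix()
v,u=np.mgrid[:384,:512];P=np.stack([(u-c["cx"])/c["fx"]*d,(v-c["cy"])/c["fy"]*d,d],-1)
W=(P@T[:3,:3].T+T[:3,3])@R.T+f["p"]
print(W[25,215:290:2,2]*1000);print(W[0:66:2,250,2]*1000)
```

```text
[61.391  60.5506 60.7907 60.1812 72.8241 72.8331 71.9799 72.3693 81.7323 83.4135 81.6025 82.1816 81.5442 82.6467 82.4159 82.5007 82.0753 82.5928 83.9067 83.0194 82.0118 82.6174 81.5364 83.22
 82.8437 82.0549 81.7604 81.6019 73.9285 72.4479 71.5017 71.4842 60.8672 59.5038 61.4116 60.7504 60.2182 59.9633]
[ 73.5116  72.2553  79.8277  82.7869  82.4184  84.3763  81.9608  82.3335  83.1367  82.2005  81.8804  82.403   81.6948  82.6455  82.1267  83.3753  82.3856  83.0467 345.7598  82.7145  81.7427  81.736
  81.9365  80.4813  77.9646  72.3491  72.5773  72.3837  71.9836  72.0334  71.9083  60.1232  60.9488]
```

Call:
{"op": "step_arm", "data": {"targets": [{"delta_pos": [0.015,-0.001,0],"delta_rot": [0,0,0],"gripper": -1},{"delta_pos": [0.04,-0.002,0],"delta_rot": [0,0,0],"gripper": -1},{"delta_pos": [0.065,-0.003,0],"delta_rot": [0,0,0],"gripper": -1},{"delta_pos": [0.09,-0.004,0],"delta_rot": [0,0,0],"gripper": -1},{"delta_pos": [0.112,-0.005,0],"delta_rot": [0,0,0],"gripper": -1},{"delta_pos": [0.128,-0.005,0],"delta_rot": [0,0,0],"gripper": -1},{"delta_pos": [0.136,-0.005,0],"delta_rot": [0,0,0],"gripper": -1},{"delta_pos": [0.136,-0.005,0],"delta_rot": [0,0,0],"gripper": -1}]}}

```text
time_s: 7.0
ee_pos: [0.544, 0.1842, 0.1915]
tcp_rot: [-2.497, -1.903, 0.001]
wrist_force: [-0.7, 0.3, 0.2]
grip_width: 0.0008
```

Call:
{"op": "step_arm", "data": {"targets": [{"delta_pos": [0,0,0],"delta_rot": [0,0,0],"gripper": -1},{"delta_pos": [0,0,0],"delta_rot": [0,0,0],"gripper": -1}]}}

```text
time_s: 7.17
ee_pos: [0.5444, 0.1809, 0.1921]
tcp_rot: [2.502, 1.899, -0.002]
wrist_force: [-0.2, 0.2, -0.4]
grip_width: 0.0005
```

Call:
{"op": "step_arm", "data": {"targets": [{"delta_pos": [0.002,0.002,0.012],"delta_rot": [0,0,0],"gripper": -1},{"delta_pos": [0.002,0.002,0.028],"delta_rot": [0,0,0],"gripper": -1},{"delta_pos": [0.002,0.002,0.044],"delta_rot": [0,0,0],"gripper": -1},{"delta_pos": [0.002,0.002,0.058],"delta_rot": [0,0,0],"gripper": -1},{"delta_pos": [0.002,0.002,0.07],"delta_rot": [0,0,0],"gripper": -1},{"delta_pos": [0.002,0.002,0.08],"delta_rot": [0,0,0],"gripper": -1},{"delta_pos": [0.002,0.002,0.085],"delta_rot": [0,0,0],"gripper": -1},{"delta_pos": [0.002,0.002,0.085],"delta_rot": [0,0,0],"gripper": -1}]}}

```text
time_s: 7.83
ee_pos: [0.5465, 0.1833, 0.1063]
tcp_rot: [-2.501, -1.9, 0.003]
wrist_force: [0.3, -0.5, -0.3]
grip_width: 0.0005
```

Run:
```python
from h import *
s=observe();im,d=get_image("scene")
cv2.imwrite("pics/s1.png",cv2.resize(im[90:300,180:400,::-1],None,fx=2.7,fy=2.7));print(s["wrist_force"],s["ee_pos"])
```

```text
[ 0.27916255 -0.5129666  -0.32097232] [0.54650547 0.1832943  0.1062927 ]
```

View pics/s1.png

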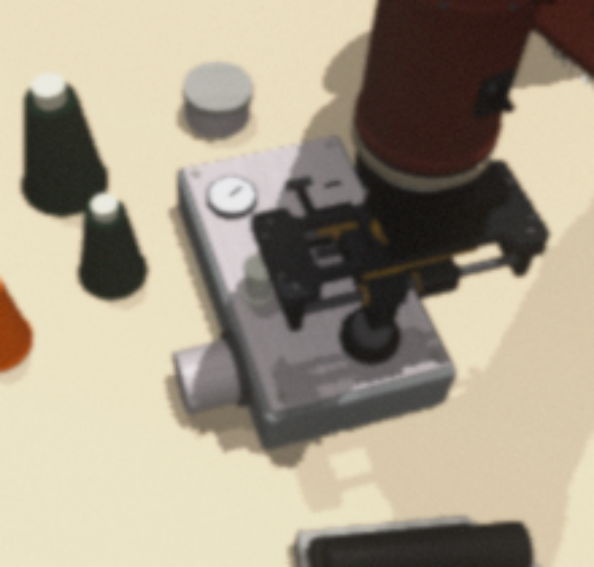

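The closed fingertips are just above the button at (370,330). The spool at (257,282) is untouched and clear of the gripper body. Next is the press.

Call:
{"op": "step_arm", "data": {"targets": [{"delta_pos": [0,0,0.003],"delta_rot": [0,0,0],"gripper": -1},{"delta_pos": [0,0,0.006],"delta_rot": [0,0,0],"gripper": -1},{"delta_pos": [0,0,0.009],"delta_rot": [0,0,0],"gripper": -1},{"delta_pos": [0,0,0.011],"delta_rot": [0,0,0],"gripper": -1},{"delta_pos": [0,0,0.013],"delta_rot": [0,0,0],"gripper": -1},{"delta_pos": [0,0,0.015],"delta_rot": [0,0,0],"gripper": -1},{"delta_pos": [0,0,0.016],"delta_rot": [0,0,0],"gripper": -1}]}}

```text
time_s: 8.47
ee_pos: [0.5472, 0.1838, 0.0916]
tcp_rot: [2.501, 1.901, 0.0]
wrist_force: [-0.9, -0.6, 4.6]
grip_width: 0.0005
```

Call:
{"op": "step_arm", "data": {"targets": [{"delta_pos": [0,0,0.001],"delta_rot": [0,0,0],"gripper": -1},{"delta_pos": [0,0,0.002],"delta_rot": [0,0,0],"gripper": -1}]}}

```text
time_s: 8.63
ee_pos: [0.5472, 0.1839, 0.0903]
tcp_rot: [2.501, 1.901, 0.0]
wrist_force: [-6.0, -3.9, 19.4]
grip_width: 0.0003
```

At 19 N, well above the 5 N needed, and with the depth as expected, the button is fully in. Now lifting off.

Call:
{"op": "step_arm", "data": {"targets": [{"delta_pos": [0,0,0.0005],"delta_rot": [0,0,0],"gripper": -1},{"delta_pos": [0,0,-0.005],"delta_rot": [0,0,0],"gripper": -1},{"delta_pos": [0,0,-0.015],"delta_rot": [0,0,0],"gripper": -1},{"delta_pos": [0,0,-0.035],"delta_rot": [0,0,0],"gripper": -1},{"delta_pos": [0,0,-0.06],"delta_rot": [0,0,0],"gripper": -1},{"delta_pos": [0,0,-0.085],"delta_rot": [0,0,0],"gripper": -1},{"delta_pos": [0,0,-0.11],"delta_rot": [0,0,0],"gripper": -1},{"delta_pos": [0,0,-0.13],"delta_rot": [0,0,0],"gripper": -1}]}}

```text
time_s: 9.3
ee_pos: [0.5472, 0.1841, 0.2219]
tcp_rot: [2.501, 1.901, 0.002]
wrist_force: [1.4, 1.0, -0.8]
grip_width: 0.0004
```

Call:
{"op": "step_arm", "data": {"targets": [{"delta_pos": [-0.02,0,0],"delta_rot": [0,0,0],"gripper": -1},{"delta_pos": [-0.05,0,0],"delta_rot": [0,0,0],"gripper": -1},{"delta_pos": [-0.08,0,0],"delta_rot": [0,0,0],"gripper": -1},{"delta_pos": [-0.11,0,0],"delta_rot": [0,0,0],"gripper": -1},{"delta_pos": [-0.14,0,0],"delta_rot": [0,0,0],"gripper": -1},{"delta_pos": [-0.16,0,0],"delta_rot": [0,0,0],"gripper": -1},{"delta_pos": [-0.17,0,0],"delta_rot": [0,0,0],"gripper": -1},{"delta_pos": [-0.17,0,0],"delta_rot": [0,0,0],"gripper": -1}]}}

```text
time_s: 9.97
ee_pos: [0.5013, 0.0179, 0.2198]
tcp_rot: [2.504, 1.896, -0.001]
wrist_force: [0.4, 0.3, 0.4]
grip_width: 0.0005
```

Run:
```python
from h import *
np.set_printoptions(precision=4,suppress=True)
s=observe();im,d=get_image("wrist")
cv2.imwrite("pics/w3.png",im[:,:,::-1]);print(s["wrist_force"],s["ee_pos"])
im2,d2=get_image("scene");cv2.imwrite("pics/s2.png",im2[:,:,::-1])
c=calibration("wrist");T=np.array(c["T_tool_cam"]);R=Ro.from_rotvec(s["tcp_rot"]).as_matrix()
v,u=np.mgrid[:384,:512];P=np.stack([(u-c["cx"])/c["fx"]*d,(v-c["cy"])/c["fy"]*d,d],-1)
W=(P@T[:3,:3].T+T[:3,3])@R.T+s["ee_pos"]
m=(np.hypot(W[...,0]-.5475,W[...,1]-.183)<.012)&(d>0);print("btn z",np.median(W[m][:,2]),m.sum())
m=(W[...,2]>.097)&(W[...,2]<.112)&(np.hypot(W[...,0]-.522,W[...,1]-.088)<.03)&(d>0)
U=np.array([[.9645,-.264],[.264,.9645]])
print("lever",W[m].mean(0),np.percentile(W[m][:,:2]@U.T,[2,98],axis=0),m.sum())
print("stop in unit-axis",U@np.array([.522,.088]))
```

```text
[0.3641 0.2827 0.3581] [0.5013 0.0179 0.2198]
btn z 0.08259381976072752 8
lever [0.5215 0.0886 0.105 ] [[0.4607 0.2153]
 [0.4984 0.2307]] 931
stop in unit-axis [0.4802 0.2227]
```

View pics/w3.png

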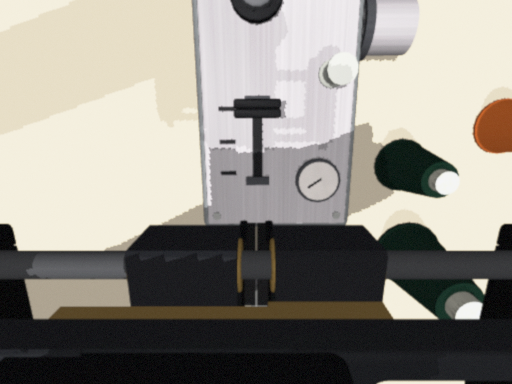

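View pics/s2.png

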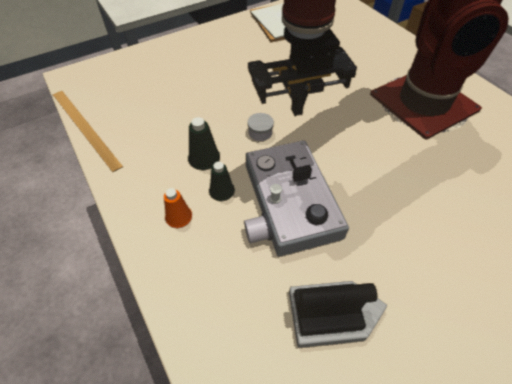

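The lever, at (257,107) in the wrist view, sits at the third mark against its stop. The button is out again and the spool, cones, tin and iron stand where they were. The arm is clear of everything.

```bash
python3 -c "
from cell import *
print(hand_in())"
```

```text
the job is handed in; nothing more can be done
None
```

I set the lever to full suction and then pressed and released the start button. The job was handed in at about 10 s, and hand-in reports no verdict.

- **Lever:** I pushed it from behind with the closed fingertips, past the first click, until it was rigid at its second stop. There the force rose to about 22 N with no further movement. After I backed off, the depth image put the handle's centre at (0.5215, 0.0886), within 1 mm of my estimate of the second stop, (0.522, 0.088).
- **Start button:** I pressed it straight down until it bottomed. The tips reached z ≈ 0.076 against about 19 N, well above the 5 N it needs. After I lifted off, its top read 0.0826 m, so it is back out. That reading rests on only 8 depth pixels.
- **Other objects:** the final scene picture shows the spool, cones, tin and iron where they stood, by eye. The arm ended clear of everything, with about 0.6 N on the wrist, which is noise.

My first estimates of the unit's position from the top and scene cameras differed by up to 6 mm. The wrist camera settled where the lever and button were.

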